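# Close up a row of border cuts to the head of the galley

## Task

Five border cuts (small metal-topped wooden blocks) stand touching in a row against the far rim of the steel galley, and a sixth stands out of line near the tail of the row, at the open foot. Push the sixth in square against the rim behind the row, then push from behind it so that all six close up and travel along the rim as one train, until the row is fully home against the head with no gaps and still lies along the rim. Only push with the fingers: do not lift or tip a cut or let the row come apart, and leave everything else where it is.

Things in the scene. Friction and masses are not known exactly. Their poses are not given: they have to be found in the camera images.
- galley: Fixed sheet-steel tray, 222 mm wide (x) by 330 mm long (y), turned up to 0.3 rad. Origin: centre of its underside; x points to the far long rim, y from head to foot, z up. Floor 2 mm thick, rims 2 mm thick, 18 mm high: far rim's inner face at x = +109 mm, near rim's at x = -109 mm, head's at y = -163 mm (robot's right). The foot (+y end, robot's left) is open, no rim.
- head (a point): Point on the galley's floor at the head's inner face, on the line along which the row's centres run (21 mm in from the far rim). Same axes as the galley. The centre of the first cut ends 15 mm from it along the galley's +y.
- cut1: Border cut, the first of the row, nearest the head; starts 55 to 100 mm short of it. Loose metal-topped wooden block, 42 mm across the galley (its x), 30 mm along it (its y), 23 mm tall, about 60 g. Origin: centre of its underside, axes as the galley's.
- cut2: Border cut, number 2 of the row, behind cut1. Loose metal-topped wooden block, 42 mm across the galley (its x), 30 mm along it (its y), 23 mm tall, about 60 g. Origin: centre of its underside, axes as the galley's.
- cut3: Border cut, number 3 of the row, behind cut2. Loose metal-topped wooden block, 42 mm across the galley (its x), 30 mm along it (its y), 23 mm tall, about 60 g. Origin: centre of its underside, axes as the galley's.
- cut4: Border cut, number 4 of the row, behind cut3. Loose metal-topped wooden block, 42 mm across the galley (its x), 30 mm along it (its y), 23 mm tall, about 60 g. Origin: centre of its underside, axes as the galley's.
- cut5: Border cut, number 5, the tail of the row as it starts. Loose metal-topped wooden block, 42 mm across the galley (its x), 30 mm along it (its y), 23 mm tall, about 60 g. Origin: centre of its underside, axes as the galley's.
- cut6: Border cut, the stray sixth: starts behind the tail and 50 to 75 mm off the line of the row (-x), askew by up to 0.3 rad, its centre 43 to 54 mm behind cut5's along the galley. Pushing all six takes only 1 to 3 N. Loose metal-topped wooden block, 42 mm across the galley (its x), 30 mm along it (its y), 23 mm tall, about 60 g. Origin: centre of its underside; axes as galley when square.
- lino: Bystander: mounted linocut 90 x 70 x 23 mm, lying loose in the galley beside the row's path, near the head. Origin: centre of its underside.
- quoin: Bystander: pair of steel wedges 76 x 23 x 16 mm, loose in the galley. Origin: centre of its underside, x lengthwise.
- furniture: Bystander: wooden spacing stick 25 x 100 x 16 mm, loose in the galley along the near rim. Origin: centre of its underside, y lengthwise.
- planer: Bystander: wooden planer block 150 x 85 x 46 mm, on the table beyond the head. Origin: at its underside, near the middle.
- composing_stick: Bystander: steel composing stick 50 x 230 x 17 mm, on the table beyond the far rim. Origin: at its underside, near the middle.
- ink_tin: Bystander: closed round ink tin, 97 mm across, 42 mm tall, on the table beyond the foot. Origin: at its underside, near the middle.
Mind the look-alikes: they are no part of the job. Leave any purple look-alike of the cut3 alone.

How it is judged:
By the outcome, as a careful person would: the job done as asked, in the order asked, and still so for the second after the job is handed in, with the robot touching nothing.
It also fails if it takes over 48 s, if anything falls off the work surface, if the arm or the gripper's body presses on something with over 40 N, if the wrist force passes 120 N, or if a joint passes its speed limit or range.

## Robot

A 6-joint arm with a two-finger parallel gripper is mounted at the origin on the work surface. World frame = base frame: x ahead of the robot, y to its left, z up, the work surface at z = 0. Lengths are in m, angles in rad, forces in N, time in s.
With the tool pointing down it reaches from about 0.15 to 0.775 m from the base axis. Payload 6.1 kg.
Tool frame: the origin (TCP) lies at the very end of the fingers, on their centre line; the grasp point (between the pads) lies 19 mm behind it (arm.tcp_to_grasp is the distance from the TCP to the grasp point, in m); z points along the fingers, y is the line along which they close (so a half turn about z gives the same grasp; the last joint's range is limited). The gripper opens to 85 mm and grips with 20 to 120 N. Pads are 22 mm wide; open, the fingers measure 114 mm over their backs; the gripper's body (76 mm by 85 mm) begins 54 mm behind the grasp point. The pads swing forward as they close: fully open they stand 13 mm farther back than shut.
Start: joints at [-1.295, 0.126, -0.04, 1.405, 0, 1.571], TCP at [0.143, -0.505, 0.231] pointing down, gripper open.
Joint ranges: [-2.72, 2.72], [-0.95, 1.95], [-1.27, 1.35], [-1.78, 2.02], [-1.46, 1.47], [-3.14, 3.14]. Speed limits (rad/s): [2.39, 2.39, 3.01, 3.14, 3.14, 3.14].

## Interface

Orientations are given as a unit quaternion [x, y, z, w].
In Python, from rig import arm gives the robot as it stands.
- The arm moves only by the shell command python3 -m jog 'ROWS' [OPENING] [FORCE]. ROWS is JSON, a list of rows, each a list of 6 numbers: the shift along the tool's x, y, z in m, then the turn, a rotation vector about the tool's x, y, z in degrees. In form: [[dx, dy, dz, ax, ay, az], ...]. A call has 1 to 20 rows; each row is the pose to reach, as a shift and turn from the pose commanded when the call began, along the tool's axes at that moment; what a row does not reach only later rows make up. A row lasts 1/8 s, in which the tool goes at most 62.5 mm and 10.7 degrees, less where a joint would pass 70% of its speed; a pose out of reach is approached as far as the arm can. A call with a gripper value outside its range is refused whole. OPENING is the closure, from 0 (fully open) to 1 (shut), set as the call begins (- or left out, the last holds). The fingers move at their own pace and stop on an object; FORCE is the grip in N (left out, the last holds). Time passes only in rows, so rows that repeat a pose let the fingers close. It gives the time, the measured TCP pose, the force, the opening and the grip force at its end, in the units of the state.
- arm.get_obs(): the state, without advancing time (a new reading comes with each control period).
- arm.snapshot(name): name is "scene" or "top" or "wrist"; returns (picture, depth): 384x512x3 uint8, red, green, blue; 384x512 float32, m along the optical axis (not along the pixel's ray), 0 where there is no reading.
- arm.camera_params(name): a dict with "mtx" (3x3 intrinsics, pixels), "dist" ([k1, k2, p1, p2, k3] as OpenCV has them; the pictures are not rectified), "rvec" (rotation vector, rad) and "tvec" (3), from world to camera coordinates, as OpenCV has them; the wrist camera has in their place "tool_from_camera" (4x4, takes a point from camera to tool coordinates, whose origin is the TCP and whose axes are the flange's). Camera axes: x right, y down, z forward; pixel columns grow to the right and rows downward; lengths in m; the calibration is good to about 2 mm. A picture is of the moment at which its call begins: read the wrist's pose just before it. camera_params takes no time and is no camera call.
- arm.sign_off(): hands the job in; it is judged then, once.
Trained networks look in the newest picture that a camera, given by its name, has taken for a name from the list of things; names that differ only in an ending like _2 or _b are one class to them, and where a whole thing is asked for, a point or a joint stands for the part that bears it (a point fixed in the world has none). Each returns a list of dicts, best first, with "confidence" (0 to 1); they miss things now and then, are a little off and sometimes report something else, mostly with a low value. They report only what shows in the picture. A call takes as long as a camera call. They do not tell look-alikes from the thing itself.
- arm.masks_of(camera, name): "mask" (384x512 bool, what is visible of it) and "extent" ([centre column, centre row, width, height] in pixels, round what is visible of it).
The state is a dict: "clock": time; "q": joint angles; "qd": joint speeds; "effort": joint torques, N m; "tool_pos": TCP position; "tool_rot": TCP orientation; "ft_force": force on the tool from outside, world axes, zero at the start; "moment": the same for the moment, N m; "width": finger opening in m; "finger_force": force on a finger pad.
Only numpy, scipy, OpenCV 4.12 (cv2) and the standard library are available. Lean on these libraries where they do the work, as an engineer would, in place of code of your own. Each camera call takes 0.05 s, during which the arm holds its last target. There are 200 camera calls.

## Working session

There is one attempt and no reset: what is moved stays moved. The work goes in short steps, Python scripts to look and compute and a shell command to move; the robot and the scene stay as the last step left them, time stands still between calls to the robot, and variables do not carry over. Pictures are saved under pics/ and viewed, at most 10 in all, crops included, and the job is handed in when it is done.

```bash
ls; mkdir -p pics; python3 - <<'E'
from rig import arm
import cv2
o=arm.get_obs();print(o['clock'],o['tool_pos'],o['tool_rot'],o['width'])
for n in("scene","top"):
    p,d=arm.snapshot(n);cv2.imwrite(f'pics/{n}0.png',p[:,:,::-1])
    c=arm.camera_params(n);print(n,c['rvec'],c['tvec'],c['mtx'])
print(arm.camera_params("wrist"))
E
```

```text
pics
0.0 [ 0.14286055 -0.50475446  0.23051388] [ 9.90509317e-01  1.37443192e-01 -1.01358888e-04 -8.06891626e-04] 0.08562045352471478
scene [ 1.05364546  2.50568545 -0.94477689] [ 0.42046017 -0.30736236  1.75769829] [[451.30774899   0.         257.86511759]
 [  0.         451.30774899 188.99022652]
 [  0.           0.           1.        ]]
top [ 2.14288835 -2.15542785  0.12679708] [0.01344706 0.61014796 0.92078475] [[403.95190728   0.         251.10589601]
 [  0.         403.95190728 190.75190406]
 [  0.           0.           1.        ]]
{'mtx': array([[301.21461037,   0.        , 255.77404695],
       [  0.        , 301.21461037, 187.58642513],
       [  0.        ,   0.        ,   1.        ]]), 'dist': array([-0.01072946,  0.        ,  0.        ,  0.        ,  0.        ]), 'tool_from_camera': array([[-1.53824833e-04, -9.47446928e-01, -3.19912948e-01,
         8.27508650e-02],
       [ 9.99999737e-01, -3.72378473e-04,  6.21994354e-04,
         1.38918083e-03],
       [-7.08435335e-04, -3.19912769e-01,  9.47446737e-01,
        -1.43406018e-01],
       [ 0.00000000e+00,  0.00000000e+00,  0.00000000e+00,
         1.00000000e+00]])}
```

View pics/top0.png

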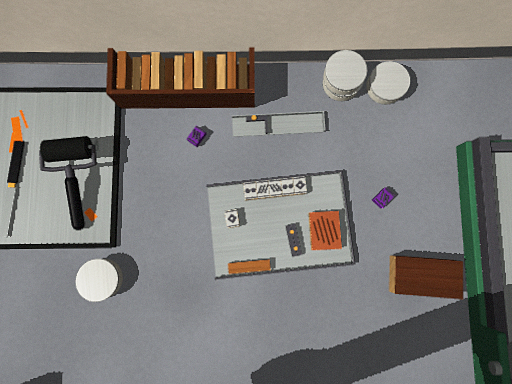

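View pics/scene0.png

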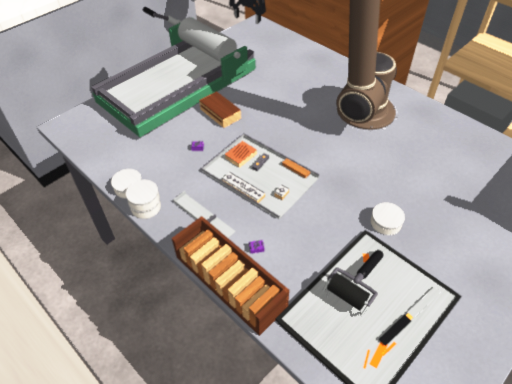

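The top view shows the row at about (245–308, 187) against the far rim, with the stray at (232, 217). The lino is at (325, 230), the quoin at (295, 238) and the furniture at (249, 267). Purple look-alikes sit outside the galley at (197, 136) and (384, 197), and I'll leave those alone.

```bash
cat > h.py <<'E'
import numpy as np,cv2
from rig import arm
from scipy.spatial.transform import Rotation as R
def look(cam,save=None):
    o=arm.get_obs(); p,d=arm.snapshot(cam); c=arm.camera_params(cam)
    if cam=="wrist":
        T=np.eye(4);T[:3,:3]=R.from_quat(o['tool_rot']).as_matrix();T[:3,3]=o['tool_pos'];T=T@c['tool_from_camera']
    else:
        M=np.eye(4);M[:3,:3]=cv2.Rodrigues(np.array(c['rvec']))[0];M[:3,3]=np.ravel(c['tvec']);T=np.linalg.inv(M)
    v,u=np.mgrid[:384,:512]
    n=cv2.undistortPoints(np.stack([u,v],-1).reshape(-1,1,2).astype(float),c['mtx'],c['dist']).reshape(384,512,2)
    P=np.dstack([n[...,0]*d,n[...,1]*d,d])@T[:3,:3].T+T[:3,3]
    P[d==0]=np.nan
    if save: cv2.imwrite(save,p[:,:,::-1])
    return p,P,T
def rect(pts):  # min-area rect in mm
    (cx,cy),(w,h),a=cv2.minAreaRect((pts[:,:2]*1000).astype(np.float32))
    return np.round([cx,cy,w,h,a],1)
E
python3 - <<'E'
from h import *
p,P,T=look("top")
for n in("galley","cut1","cut6","lino","quoin","furniture","composing_stick"):
    for r in arm.masks_of("top",n)[:7]:
        m=r["mask"]; q=P[m];q=q[~np.isnan(q[:,0])]
        print(n,round(r["confidence"],2),np.round(r["extent"]),rect(q),np.round(np.percentile(q[:,2],[5,50,95])*1000,1))
E
```

```text
galley 0.88 [284. 224. 144. 110.] [534.5 -59.4 234.  339.8   5.6] [-1.4  1.7 15.8]
galley 0.67 [234. 219.  14.  22.] [547.   56.6  41.6  29.9   9. ] [18.3 22.6 26.3]
cut1 0.8 [288. 188.  13.  20.] [623.2 -78.2  41.3  31.9   3.1] [17.7 22.2 25.9]
cut1 0.8 [384. 198.  23.  14.] [ 595.7 -307.9   29.6   43.2   44.8] [ 7.6 19.9 23.9]
cut1 0.69 [300. 185.  12.  19.] [ 626.6 -108.9   42.1   33.     4.1] [17.2 22.4 26.6]
cut1 0.64 [232. 216.  11.  19.] [546.4  57.6  41.5  34.1   4.1] [ 1.9 22.3 26.3]
cut1 0.62 [274. 189.  13.  20.] [620.5 -47.5  42.8  28.9   6.9] [18.3 22.6 26.1]
cut1 0.59 [197. 135.  22.  22.] [756.8 147.   39.8  47.8  54.1] [ 0.3 20.  23.8]
cut1 0.52 [263. 190.   9.  23.] [617.4 -18.1  42.1  30.4   5.4] [17.7 22.2 25.7]
cut6 0.8 [288. 188.  13.  20.] [623.2 -78.2  41.3  31.9   3.1] [17.7 22.2 25.9]
cut6 0.8 [384. 198.  23.  14.] [ 595.7 -307.9   29.6   43.2   44.8] [ 7.6 19.9 23.9]
cut6 0.69 [300. 185.  12.  19.] [ 626.6 -108.9   42.1   33.     4.1] [17.2 22.4 26.6]
cut6 0.64 [232. 216.  11.  19.] [546.4  57.6  41.5  34.1   4.1] [ 1.9 22.3 26.3]
cut6 0.62 [274. 189.  13.  20.] [620.5 -47.5  42.8  28.9   6.9] [18.3 22.6 26.1]
cut6 0.59 [197. 135.  22.  22.] [756.8 147.   39.8  47.8  54.1] [ 0.3 20.  23.8]
cut6 0.52 [263. 190.   9.  23.] [617.4 -18.1  42.1  30.4   5.4] [17.7 22.2 25.7]
lino 0.77 [324. 227.  32.  41.] [ 517.7 -165.4   89.5   70.4    2.9] [21.  24.5 27.4]
quoin 0.88 [295. 240.  13.  29.] [495.  -90.2  74.   22.3  13.1] [14.  17.7 20.7]
furniture 0.8 [250. 266.  41.  17.] [433.4  17.1  24.6  97.    5. ] [14.8 17.4 20.5]
composing_stick 0.84 [279. 125.  93.  25.] [787.8 -59.6  59.2 231.2   2. ] [-1.6  1.8 14.1]
```

```bash
python3 -m jog '[[0.03,-0.02,0.01,0,0,2],[0.09,-0.06,0.02,0,0,5],[0.137,-0.093,0.04,0,0,10],[0.18,-0.122,0.04,0,0,10],[0.22,-0.15,0.06,0,0,10],[0.26,-0.176,0.06,0,0,10],[0.30,-0.203,0.07,0,0,10],[0.34,-0.23,0.07,0,0,10],[0.38,-0.257,0.08,0,0,10],[0.42,-0.284,0.08,0,0,10],[0.46,-0.31,0.08,0,0,10],[0.50,-0.338,0.08,0,0,10],[0.53,-0.358,0.08,0,0,10],[0.548,-0.37,0.08,0,0,10],[0.548,-0.37,0.08,0,0,10],[0.548,-0.37,0.08,0,0,10]]' 1 20
python3 - <<'E'
from h import *
p,P,T=look("wrist","pics/w1.png")
o=arm.get_obs();print(o['tool_pos'],R.from_quat(o['tool_rot']).as_matrix()[:2,0],o['clock'])
for n in("galley","cut6"):
    for r in arm.masks_of("wrist",n)[:8]:
        m=r["mask"]; q=P[m];q=q[~np.isnan(q[:,0])]
        if n!="galley": q=q[q[:,2]>.018]
        print(n,round(r["confidence"],2),np.round(r["extent"]),rect(q),np.round(np.percentile(q[:,2],[5,50,95])*1000,1))
E
```

```text
clock: 2.5
tool_pos: [0.5689, -0.0006, 0.1513]
tool_rot: [0.999, 0.05, -0.0, 0.0]
ft_force: [-0.3, 0.5, -0.0]
width: -0.0002
finger_force: 0.0
[ 0.56884409 -0.00082482  0.15142648] [0.99499325 0.09994161] 2.55
galley 0.76 [315. 206. 376. 212.] [527.  -67.  243.5 351.8   5.8] [ 1.8  3.1 18.4]
cut6 0.93 [381. 130.  38.  50.] [ 628.3 -108.6   42.5   31.1    6.9] [21.9 23.8 26.9]
cut6 0.85 [314. 126.  38.  50.] [621.3 -48.3  41.4  30.6   5.3] [21.6 23.6 26.8]
cut6 0.85 [195. 189.  37.  52.] [548.2  55.5  42.   29.8   9.2] [20.9 23.7 26.8]
cut6 0.6 [245. 127.  34.  48.] [615.6  11.1  41.3  29.5   4.1] [21.9 23.6 26.7]
```

View pics/w1.png

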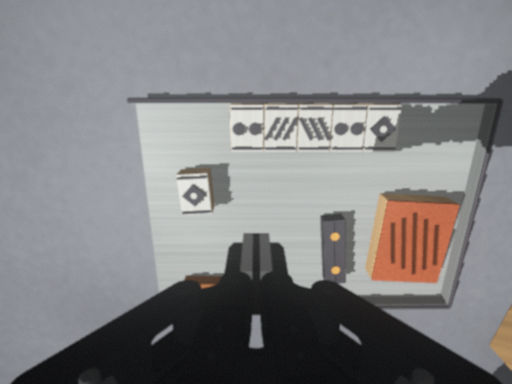

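The wrist view shows the stray at (195, 192), white with a diamond, alone near the foot. The row spans (231–400, 128) along the far rim. The candidates were the row blocks, the two purple ones outside the galley and this one, so this is the stray. The closed tips look only about 14 mm wide, so I'll open them slightly to get a wide pushing face.

```bash
python3 -m jog '[[-0.03,-0.03,0.03,0,0,0],[-0.062,-0.058,0.06,0,0,0],[-0.062,-0.058,0.10,0,0,0],[-0.062,-0.058,0.125,0,0,0],[-0.062,-0.058,0.139,0,0,0],[-0.062,-0.058,0.142,0,0,0],[-0.062,-0.058,0.142,0,0,0]]' 0.84 20
python3 - <<'E'
from h import *
p,P,T=look("wrist","pics/w2.png")
o=arm.get_obs();print(o['tool_pos'],o['clock'],o['width'])
E
```

```text
clock: 3.52
tool_pos: [0.5026, 0.0508, 0.01]
tool_rot: [0.999, 0.051, 0.001, -0.0]
ft_force: [0.4, -0.0, 0.2]
width: 0.0136
finger_force: 0.0
[0.50281262 0.05090679 0.01024102] 3.575 0.01357067191147497
```

View pics/w2.png

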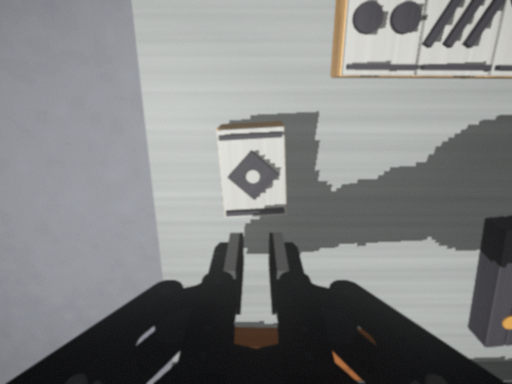

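The fingers (columns 228–288) are centred behind the stray's near face (226–286, row 212), so I'll push now.

```bash
python3 -m jog '[[0.008,0,0,0,0,0],[0.013,0,0,0,0,0],[0.018,0,0,0,0,0],[0.024,0,0,0,0,0],[0.031,0,0,0,0,0],[0.038,0,0,0,0,0],[0.045,0,0,0,0,0],[0.052,0,0,0,0,0],[0.058,0,0,0,0,0],[0.064,0,0,0,0,0],[0.068,0,0,0,0,0],[0.071,0,0,0,0,0],[0.073,0,0,0,0,0],[0.073,0,0,0,0,0]]'
python3 - <<'E'
from h import *
p,P,T=look("wrist","pics/w3.png")
o=arm.get_obs();print(o['tool_pos'],o['clock'],o['width'],o['ft_force'])
for r in arm.masks_of("wrist","cut6")[:8]:
    q=P[r["mask"]];q=q[~np.isnan(q[:,0])];q=q[q[:,2]>.018]
    print(round(r["confidence"],2),np.round(r["extent"]),rect(q))
E
```

```text
clock: 5.32
tool_pos: [0.5748, 0.0585, 0.0093]
tool_rot: [0.999, 0.051, 0.0, -0.0]
ft_force: [0.6, 0.3, -0.3]
width: 0.0137
finger_force: 0.0
[0.57469052 0.05845375 0.00930699] 5.375 0.01365628454139248 [ 0.49308761 -0.11911937  0.36160202]
0.91 [361. 192.  84.  88.] [615.6  10.6  42.   31.9   5.9]
0.85 [432. 192.  80.  90.] [618.3 -18.1  42.6  32.1   5.1]
0.71 [483. 192.  58.  90.] [621.4 -46.5  43.7  29.5   6.8]
0.62 [255. 194.  65.  96.] [607.5  60.8  43.   30.2   5.9]
```

View pics/w3.png

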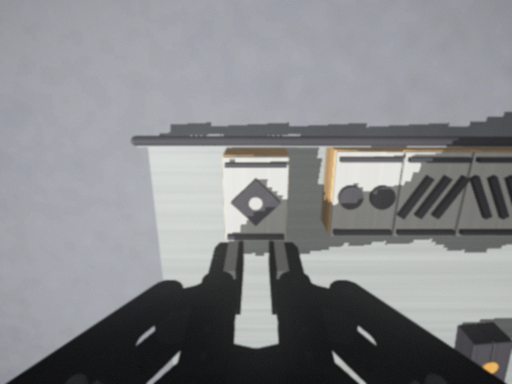

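The stray is square at (255, 194), with its near edge at row 236 and the row's at 233. It is about 3 mm short of the rim.

```bash
python3 -m jog '[[0.001,0,0,0,0,0],[0.002,0,0,0,0,0],[0.003,0,0,0,0,0],[0.0035,0,0,0,0,0],[0.0035,0,0,0,0,0]]'
python3 - <<'E'
from h import *
p,P,T=look("wrist")
o=arm.get_obs();print(o['tool_pos'],o['clock'],o['ft_force'])
for r in arm.masks_of("wrist","cut6")[:8]:
    q=P[r["mask"]];q=q[~np.isnan(q[:,0])];q=q[q[:,2]>.018]
    print(round(r["confidence"],2),np.round(r["extent"]),rect(q))
E
```

```text
clock: 6.05
tool_pos: [0.5778, 0.0588, 0.0093]
tool_rot: [0.999, 0.051, -0.0, -0.0]
ft_force: [-2.5, -0.2, 1.5]
width: 0.0137
finger_force: 1.3
[0.57778684 0.05875322 0.00923731] 6.1 [-3.371538    0.09946619  2.15410945]
0.9 [255. 196.  65.  91.] [610.9  61.1  41.9  30.1   5.8]
0.73 [483. 197.  59.  87.] [621.5 -47.7  42.2  30.8   5.2]
0.69 [361. 197.  83.  88.] [615.6  11.   42.8  31.1   6. ]
0.63 [430. 197.  82.  87.] [618.5 -18.9  42.9  31.1   8. ]
```

At the rim with 3 N. Now back off, rise, turn and go behind it.

```bash
python3 -m jog '[[-0.005,0,0,0,0,0],[-0.015,0,0,0,0,0],[-0.015,0,-0.03,0,0,0],[-0.015,-0.02,-0.055,0,0,5],[0.01,-0.041,-0.055,0,0,15],[0.033,-0.041,-0.055,0,0,25],[0.033,-0.041,-0.055,0,0,35],[0.033,-0.041,-0.055,0,0,45],[0.033,-0.041,-0.055,0,0,55],[0.033,-0.041,-0.055,0,0,65],[0.033,-0.041,-0.055,0,0,75],[0.033,-0.041,-0.055,0,0,85],[0.033,-0.041,-0.055,0,0,90],[0.033,-0.041,-0.055,0,0,90],[0.033,-0.041,-0.03,0,0,90],[0.033,-0.041,-0.01,0,0,90],[0.033,-0.041,0,0,0,90],[0.033,-0.041,0,0,0,90]]'
python3 - <<'E'
from h import *
p,P,T=look("wrist","pics/w4.png")
o=arm.get_obs();print(o['tool_pos'],R.from_quat(o['tool_rot']).as_matrix()[:2,0],o['clock'],o['ft_force'],o['q'])
for r in arm.masks_of("wrist","cut6")[:8]:
    q=P[r["mask"]];q=q[~np.isnan(q[:,0])];q=q[q[:,2]>.018]
    print(round(r["confidence"],2),np.round(r["extent"]),rect(q))
E
```

```text
clock: 8.4
tool_pos: [0.4295, -0.2005, 0.0367]
tool_rot: [0.927, -0.326, -0.007, -0.186]
ft_force: [-1.2, -0.3, 0.2]
width: 0.0137
finger_force: 0.0
[ 0.42631581 -0.20089272  0.03573214] [ 0.78505779 -0.60412738] 8.45 [-3.43894771  0.43991414 -0.99732797] [-0.65674334  0.20701142 -0.43387555  1.06745003  0.34947032  3.14068776]
0.87 [18. 63. 35. 75.] [ 607.1 -113.1   10.7   32.1   24. ]
0.73 [  8. 133.  17.  23.] [0. 0. 0. 0. 0.]
0.68 [ 11. 106.  22.  27.] [603.9 -91.3   1.4  11.    7.6]
```

View pics/w4.png

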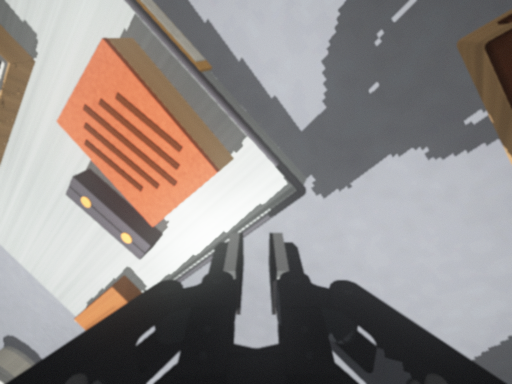

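Joint 6 hit its limit, and the arm drifted off toward the head end, above the galley corner at (300, 185). The lino, quoin and furniture look in place. I'll rise and check.

```bash
python3 -m jog '[[0,0,-0.06,0,0,0],[0,0,-0.1,0,0,0]]'
python3 - <<'E'
from h import *
p,P,T=look("top","pics/top5.png")
o=arm.get_obs();M=R.from_quat(o['tool_rot']).as_matrix();print(o['tool_pos'],np.round(M,3),o['clock'],o['ft_force'],np.round(o['q'],2))
for n in("cut6","lino","quoin","furniture","planer"):
  for r in arm.masks_of("top",n)[:8]:
    q=P[r["mask"]];q=q[~np.isnan(q[:,0])];q=q[q[:,2]>.01]
    print(n,round(r["confidence"],2),np.round(r["extent"]),rect(q))
E
```

```text
clock: 8.75
tool_pos: [0.42, -0.2356, 0.1322]
tool_rot: [0.927, -0.324, -0.006, -0.186]
ft_force: [-0.2, -0.5, -0.3]
width: 0.0139
finger_force: 0.0
[ 0.42139425 -0.23791757  0.13656033] [[ 0.789 -0.603  0.115]
 [-0.601 -0.721  0.345]
 [-0.125 -0.341 -0.932]] 8.8 [ 0.92405695 -2.40542916  2.532943  ] [-0.72  0.17 -0.24  1.31  0.34  3.07]
cut6 0.79 [300. 184.  11.  18.] [ 627.5 -105.7   44.2   32.1    5.2]
cut6 0.75 [289. 189.  12.  17.] [622.7 -79.5  29.8  41.3  89.8]
cut6 0.71 [231. 192.  13.  16.] [609.6  62.1  41.4  29.8   5.7]
cut6 0.69 [277. 188.  18.  23.] [621.6 -48.3  44.9  33.    3.3]
cut6 0.67 [282. 223. 145. 107.] [533.3 -58.5 229.4 332.1   5.8]
cut6 0.66 [249. 190.  13.  20.] [614.8  12.1  42.5  30.3   6. ]
cut6 0.6 [264. 190.  13.  26.] [618.5 -17.8  44.6  31.4   8.2]
cut6 0.55 [198. 135.  21.  20.] [752.4 146.6  32.   42.2  55.2]
lino 0.66 [325. 228.  33.  41.] [ 517.6 -165.7   89.6   70.4    3.1]
quoin 0.53 [294. 239.  14.  29.] [495.4 -90.9  74.7  22.7  12. ]
furniture 0.83 [251. 267.  42.  18.] [433.4  14.2  24.8  95.3   5. ]
planer 0.63 [424. 265.  73.  20.] [ 436.9 -392.   149.9   35.6   83.8]
```

View pics/top5.png

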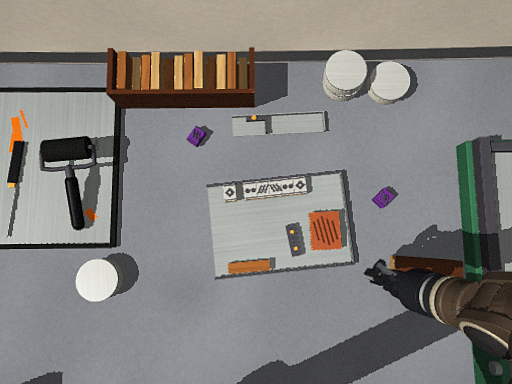

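No object moved: the cuts, lino, quoin and furniture are where they were, and cut6 is at (231, 192). I'll turn the other way, so q6 ends near 0, and push with the tool's −x side.

```bash
python3 - <<'E'
from h import *
o=arm.get_obs();A=R.from_quat(o['tool_rot'])
g=np.deg2rad(5.75);c,s=np.cos(g),np.sin(g)
F=R.from_matrix(np.array([[-s,c,0],[c,s,0],[0,0,-1.]]))
t=np.array([.6068,.1019,.13])
print(A.inv().apply(t-o['tool_pos']),np.rad2deg((A.inv()*F).as_rotvec()))
E
```

```text
[-0.05381035 -0.3555447   0.13734314] [ -19.10619438  -19.52200932 -132.39913917]
```

```bash
python3 -m jog '[[-0.004,-0.025,0.010,-1.4,-1.4,-9.5],[-0.008,-0.051,0.020,-2.7,-2.8,-18.9],[-0.012,-0.076,0.029,-4.1,-4.2,-28.4],[-0.015,-0.102,0.039,-5.5,-5.6,-37.8],[-0.019,-0.127,0.049,-6.8,-7,-47.3],[-0.023,-0.152,0.059,-8.2,-8.4,-56.7],[-0.027,-0.178,0.069,-9.6,-9.8,-66.2],[-0.031,-0.203,0.078,-10.9,-11.2,-75.7],[-0.035,-0.229,0.088,-12.3,-12.6,-85.1],[-0.038,-0.254,0.098,-13.6,-13.9,-94.6],[-0.042,-0.279,0.108,-15,-15.3,-104],[-0.046,-0.305,0.118,-16.4,-16.7,-113.5],[-0.050,-0.330,0.128,-17.7,-18.1,-122.9],[-0.054,-0.3555,0.137,-19.1,-19.5,-132.4],[-0.054,-0.3555,0.137,-19.1,-19.5,-132.4],[-0.054,-0.3555,0.137,-19.1,-19.5,-132.4]]'
python3 - <<'E'
from h import *
p,P,T=look("wrist")
o=arm.get_obs();A=R.from_quat(o['tool_rot']);print(o['tool_pos'],np.round(A.as_matrix(),3),o['clock'],np.round(o['q'],2))
L=[]
for r in arm.masks_of("wrist","cut6")[:8]:
    q=P[r["mask"]];q=q[~np.isnan(q[:,0])];q=q[q[:,2]>.018]
    print(round(r["confidence"],2),np.round(r["extent"]),rect(q))
g=np.deg2rad(5.75);c,s=np.cos(g),np.sin(g)
F=R.from_matrix(np.array([[-s,c,0],[c,s,0],[0,0,-1.]]))
t=np.array([.6068,.1019,.009])
print(A.inv().apply(t-o['tool_pos']),np.rad2deg((A.inv()*F).as_rotvec()))
E
```

```text
clock: 11.05
tool_pos: [0.6061, 0.101, 0.13]
tool_rot: [0.671, 0.741, -0.001, -0.0]
ft_force: [-0.7, 0.1, 0.1]
width: 0.0136
finger_force: 0.0
[0.60624574 0.10053028 0.13029409] [[-0.098  0.995 -0.001]
 [ 0.995  0.098 -0.001]
 [-0.001 -0.001 -1.   ]] 11.1 [ 0.16  0.31 -0.03  1.23 -0.    1.64]
0.94 [256. 300.  30.  26.] [614.7  29.   28.2 127.2   4.9]
0.94 [254. 266.  26.  39.] [614.7  11.2  25.6  30.3   5.7]
0.93 [255. 220.  48.  40.] [608.9  78.6  41.5  64.7   4.5]
0.87 [254. 340.  40.  18.] [617.8  14.1  40.6 193.6   3.5]
0.82 [255. 323.  44.  24.] [612.8  10.7  42.6 157.2   8.1]
0.65 [428. 147.  69.  58.] [754.2 144.   29.5  43.9  54.8]
[0.00141043 0.00079939 0.12129226] [-0.05367556  0.04795693 -0.1242625 ]
```

```bash
python3 -m jog '[[0,0,0.04,0,0,0],[0,0,0.08,0,0,0],[0,0,0.105,0,0,0],[0,0,0.118,0,0,0],[0,0,0.121,0,0,0],[0,0,0.121,0,0,0],[-0.005,0,0.121,0,0,0],[-0.010,0,0.121,0,0,0],[-0.014,0,0.121,0,0,0],[-0.018,0,0.121,0,0,0],[-0.022,0,0.121,0,0,0],[-0.026,0,0.121,0,0,0],[-0.030,0,0.121,0,0,0],[-0.033,0,0.121,0,0,0],[-0.036,0,0.121,0,0,0],[-0.039,0,0.121,0,0,0],[-0.042,0,0.121,0,0,0],[-0.045,0,0.121,0,0,0],[-0.045,0,0.121,0,0,0]]'
python3 - <<'E'
from h import *
o=arm.get_obs();print(o['tool_pos'],o['clock'],o['ft_force'])
p,P,T=look("top","pics/top6.png")
for r in arm.masks_of("top","cut6")[:8]:
    q=P[r["mask"]];q=q[~np.isnan(q[:,0])];q=q[q[:,2]>.015]
    print(round(r["confidence"],2),np.round(r["extent"]),rect(q))
cv2.imwrite("pics/top6.png",cv2.resize(p[140:290,180:380,::-1],None,fx=4,fy=4))
E
```

```text
clock: 13.52
tool_pos: [0.6117, 0.0556, 0.0102]
tool_rot: [0.671, 0.741, -0.0, 0.001]
ft_force: [0.6, 1.2, 0.9]
width: 0.0135
finger_force: 0.6
[0.61170874 0.0555629  0.010187  ] 13.525 [0.62260983 1.23596873 0.87359396]
0.72 [259. 191.  10.  23.] [615.8  -4.5  41.5  21.2   5.8]
0.71 [268. 191.  12.  24.] [618.9 -29.9  42.1  30.5   6.7]
0.69 [383. 198.  20.  16.] [ 595.9 -307.8   28.9   40.9   45.7]
0.55 [280. 189.  15.  22.] [622.2 -60.3  42.8  30.5   6.1]
0.53 [306. 183.  11.  16.] [ 629.1 -119.3   43.8   29.1    6.8]
0.46 [294. 187.  15.  18.] [624.6 -89.6  41.6  30.1   5.8]
```

View pics/top6.png

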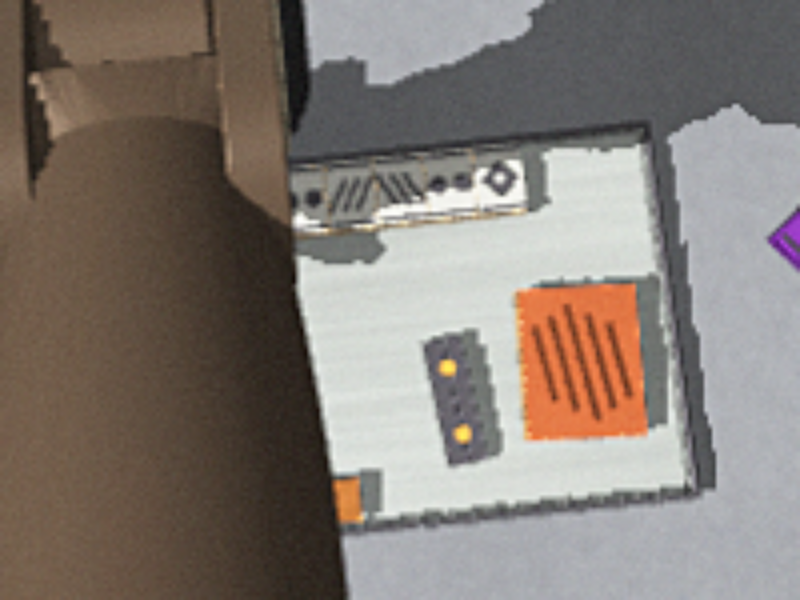

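The train of six is moving together along the rim, with cut1 at crop (500, 180) and the head face at about x = 655. Contact is about 1.2 N and some 79 mm remain.

```bash
python3 -m jog '[[-0.002,0,0,0,0,0],[-0.005,0,0,0,0,0],[-0.009,0,0,0,0,0],[-0.013,0,0,0,0,0],[-0.017,0,0,0,0,0],[-0.021,0,0,0,0,0],[-0.025,0,0,0,0,0],[-0.029,0,0,0,0,0],[-0.033,0,0,0,0,0],[-0.037,0,0,0,0,0],[-0.041,0,0,0,0,0],[-0.045,0,0,0,0,0],[-0.049,0,0,0,0,0],[-0.053,0,0,0,0,0],[-0.057,0,0,0,0,0],[-0.061,0,0,0,0,0],[-0.065,0,0,0,0,0],[-0.068,0,0,0,0,0],[-0.070,0,0,0,0,0],[-0.070,0,0,0,0,0]]'
python3 - <<'E'
from h import *
o=arm.get_obs();print(o['tool_pos'],o['clock'],o['ft_force'])
p,P,T=look("top")
for r in arm.masks_of("top","cut6")[:8]:
    q=P[r["mask"]];q=q[~np.isnan(q[:,0])];q=q[q[:,2]>.015]
    print(round(r["confidence"],2),np.round(r["extent"]),rect(q))
# head rim: points 14-19.5mm high beyond row
cv2.imwrite("pics/top7.png",cv2.resize(p[150:260,260:370,::-1],None,fx=5,fy=5))
E
```

```text
clock: 16.12
tool_pos: [0.6187, -0.014, 0.0103]
tool_rot: [0.671, 0.741, -0.0, 0.001]
ft_force: [-0.4, 0.1, -0.4]
width: 0.0135
finger_force: 0.2
[ 0.61866136 -0.01400733  0.01026171] 16.125 [-0.36724749  0.12032249 -0.42562951]
0.68 [384. 197.  24.  20.] [ 595.6 -307.9   28.5   41.8   44.4]
0.64 [197. 133.  22.  19.] [752.8 146.   30.9  43.   53. ]
0.6 [333. 182.  13.  17.] [ 634.1 -187.5   41.1   32.5    5.1]
0.52 [322. 184.  14.  20.] [ 631.4 -158.9   41.2   31.1    6. ]
0.46 [311. 185.  18.  23.] [ 594.2 -109.1   37.6  127.6   54.3]
```

View pics/top7.png

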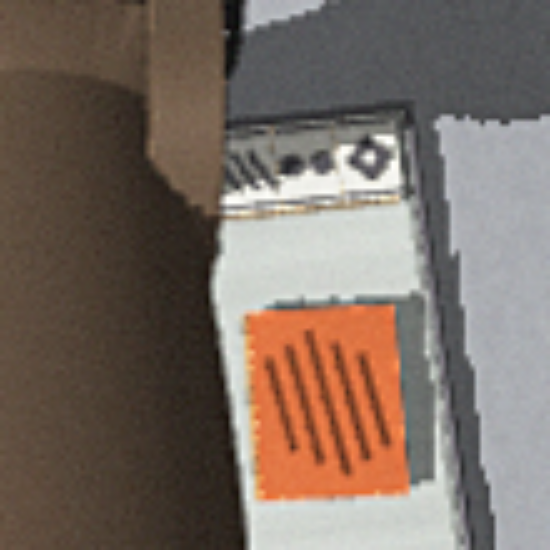

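The row is near the head: cut1's edge is at crop x ≈ 400 and the rim at about 410. Now small steps until the force rises.

```bash
python3 -m jog '[[-0.002,0,0,0,0,0],[-0.004,0,0,0,0,0],[-0.005,0,0,0,0,0],[-0.006,0,0,0,0,0],[-0.006,0,0,0,0,0]]'; python3 -m jog '[[-0.001,0,0,0,0,0],[-0.001,0,0,0,0,0]]';python3 -m jog '[[-0.001,0,0,0,0,0],[-0.001,0,0,0,0,0]]'
```

```text
clock: 16.85
tool_pos: [0.6193, -0.0196, 0.0104]
tool_rot: [0.671, 0.741, 0.0, 0.001]
ft_force: [-0.1, 2.2, 0.5]
width: 0.0143
finger_force: 1.3
clock: 17.1
tool_pos: [0.6194, -0.02, 0.0104]
tool_rot: [0.671, 0.742, 0.001, 0.0]
ft_force: [0.1, 5.2, 1.2]
width: 0.0137
finger_force: 2.5
clock: 17.35
tool_pos: [0.6193, -0.0201, 0.0104]
tool_rot: [0.671, 0.742, 0.001, -0.0]
ft_force: [-0.3, 8.6, 2.4]
width: 0.0136
finger_force: 4.1
```

Stalled at 8.6 N, so the row is home. Back off and inspect.

```bash
python3 -m jog '[[0.002,0,0,0,0,0],[0.006,0,0,0,0,0],[0.015,0,0,0,0,0],[0.025,0,0,0,0,0],[0.025,0,-0.03,0,0,0],[0.035,-0.02,-0.08,0,0,0],[0.06,-0.06,-0.13,0,0,0],[0.10,-0.12,-0.16,0,0,0],[0.14,-0.18,-0.18,0,0,0],[0.18,-0.23,-0.18,0,0,0],[0.20,-0.25,-0.18,0,0,0],[0.20,-0.25,-0.18,0,0,0]]'
python3 - <<'E'
from h import *
o=arm.get_obs();print(o['tool_pos'],o['clock'],o['ft_force'])
p,P,T=look("top")
for n in("cut6","lino","quoin","furniture"):
  for r in arm.masks_of("top",n)[:9]:
    q=P[r["mask"]];q=q[~np.isnan(q[:,0])];q=q[q[:,2]>.015]
    print(n,round(r["confidence"],2),np.round(r["extent"]),rect(q))
cv2.imwrite("pics/top8.png",cv2.resize(p[150:290,200:370,::-1],None,fx=4,fy=4))
E
```

```text
clock: 18.85
tool_pos: [0.3478, 0.1545, 0.1907]
tool_rot: [0.669, 0.743, 0.001, 0.001]
ft_force: [0.5, 0.1, -0.2]
width: 0.0136
finger_force: 0.0
[0.34780731 0.15453838 0.19068119] 18.85 [ 0.537587    0.0573865  -0.17674095]
cut6 0.8 [336. 181.  11.  19.] [ 635.3 -195.2   42.1   30.3    5.6]
cut6 0.75 [323. 185.  11.  19.] [ 632.2 -164.6   41.6   29.     6.4]
cut6 0.71 [300. 187.  12.  22.] [ 626.  -104.9   41.4   32.     5. ]
cut6 0.7 [288. 187.  13.  20.] [622.9 -75.8  41.   28.6   5.3]
cut6 0.67 [197. 134.  20.  20.] [752.5 145.8  32.3  42.2  55.8]
cut6 0.66 [274. 187.  10.  19.] [620.2 -44.8  41.4  27.6   5.2]
cut6 0.48 [311. 185.  17.  22.] [ 628.9 -135.1   41.4   29.2    6.2]
lino 0.79 [325. 228.  34.  45.] [ 517.6 -165.4   89.6   69.7    2.8]
quoin 0.51 [294. 239.  18.  30.] [495.9 -90.7  73.6  22.7  11.5]
furniture 0.61 [250. 268.  43.  19.] [433.2  16.6  24.9  98.2   5. ]
```

View pics/top8.png

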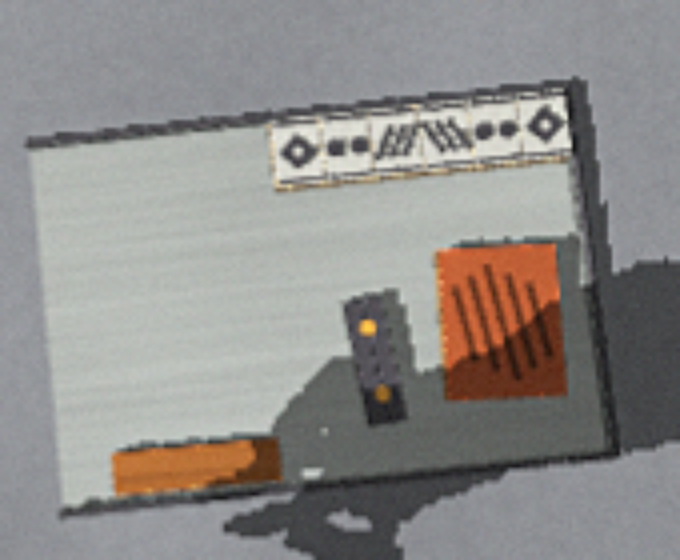

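The six cuts (crop 275–570, about y = 140) lie closed up along the rim and against the head. The first-to-last spacing is 151 mm against 150 mm nominal, and the bystanders haven't moved.

```bash
python3 -c "
from rig import arm
print(arm.sign_off())"
```

```text
the job is handed in; nothing more can be done
None
```

The job is handed in: all six cuts are closed up along the far rim and home against the head at about 19 s, and the last top view shows the lino, quoin and furniture where they started. A failed wrist turn swung the arm off course on the way but moved no object I could see.

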